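# Shut and bolt the clean-out hatch of a dust trap

### The arm

A 6-joint arm with a two-finger parallel gripper is mounted at the origin on the work surface. World frame = base frame: x ahead of the robot, y to its left, z up, the work surface at z = 0. Lengths are in mm, angles in rad, forces in N, time in s.
With the tool pointing down it reaches from about 400 to 825 mm from the base axis. Payload 7 kg.
Tool frame: the origin (TCP) lies at the very end of the fingers, on their centre line; the grasp point (between the pads) lies 19 mm behind it; x points along the fingers, y is the direction in which the jaws open and shut, and the axes are right-handed (so a half turn about x gives the same grasp; the last joint's range is limited). The gripper opens to 85 mm and grips with 20 to 120 N. Pads are 22 mm wide; open, the fingers measure 114 mm over their backs; the gripper's body (76 mm by 85 mm) begins 54 mm behind the grasp point. The pads swing forward as they close: fully open they stand 13 mm farther back than shut.
Start: joints at [-1.019, 0.359, 0.012, 0, -1.224, -0.288], TCP at [175.981, -651.633, 201.202] pointing down, gripper open.
Joint ranges: [-3.07, 3.07], [-1.43, 2.12], [-1.02, 1.25], [-3.03, 1.67], [-3.05, -0], [-3.03, 3.03]. Speed limits (rad/s): [2.39, 2.39, 3.01, 3.14, 3.14, 3.14].

### API

Orientations are given as a 3x3 rotation matrix whose columns are the frame's x, y, z axes.
In Python, from bench import ctrl gives the robot as it stands.
- The arm moves only by the shell command python3 -m inch 'ROWS' [FORCE]. ROWS is JSON, a list that holds one entry, the list of rows, each a list of 5 numbers: the closure, from 0 (fully open) to 1 (shut), then the shift along the tool's x, y, z in m, then the turn about the tool's x in rad. A call has 1 to 20 rows; each row shifts and turns the commanded pose from where the row before left it, along the tool's axes as they then stand; what a row does not reach is not made up. A row lasts 1/10 s, in which the tool goes at most 50 mm and 8.59 degrees, less where a joint would pass 70% of its speed; a pose out of reach is approached as far as the arm can. A call is refused whole if a number of a shift passes 0.05 or a number of a turn 0.15, either way. A call with a gripper value outside its range is refused whole. The fingers move at their own pace and stop on an object; FORCE is the grip in N (left out, the last holds). Time passes only in rows, so rows that do not move let the fingers close. It gives the time, the measured TCP pose, the force and the opening at its end, in the units of the state.
- ctrl.state(): the state, without advancing time (a new reading comes with each control period).
- ctrl.get_image(name): name is "side" or "top" or "wrist"; returns a dict with "color" (400x640x3 uint8, blue, green, red), "mtx" (3x3 intrinsics, pixels), "eye" and "orientation" of the camera in the world. Camera axes: x right, y down, z forward; pixel columns grow to the right and rows downward; lengths in mm; the calibration is good to about 2 mm. The wrist camera is an equidistant fisheye: a pixel r from the principal point sees the ray r / f radians off the axis. A picture is of the moment at which its call begins. There is no depth.
- ctrl.job_done(): hands the job in, once; it reports no verdict.
The state is a dict: "time_s": time; "joint_positions": joint angles; "dq": joint speeds; "joint_efforts": joint torques, N m; "position": TCP position; "tcp_rot": TCP orientation; "contact_force": force on the tool from outside, world axes, zero at the start; "moment": the same for the moment, N m; "grip_width": opening from 0.0 (shut) to 1.0 (fully open).
Only numpy, scipy, OpenCV 4.12 (cv2) and the standard library are available. Lean on these libraries where they do the work, as an engineer would, in place of code of your own. Each camera call takes 0.05 s, during which the arm holds its last target. There are 200 camera calls.

### The job

Push the dust trap's clean-out hatch down until it is fully shut. Then press the spring catch's paddle fully down with one fingertip and, keeping it held down, push the bolt's lug with the other finger until the bolt is fully home over the hatch; then let the catch spring back up and move clear. Only push and press: lift nothing, do not raise the hatch further, and leave the loose things on and around the trap where they stand.

Things in the scene. Friction and masses are not known exactly. Their poses are not given: they have to be found in the camera images.
- dust_trap: Dark grey sheet-steel chest, 320 (x) x 420 (y) x 110 mm high, fixed. Origin: centre of its underside; +x away from the robot, +y along the bolt, the way it shoots; z up. x and y in mm below are in this frame; its flat deck is at z 110. Outside its +y end stands a black suction elbow, 100 mm high.
- hatch (a joint): Opening angle of the bare metal hatch in the deck, rad: 0 = shut (top 2 mm above the deck); starts ajar, 0.25 to 0.5. Plate 200 (x) x 170 (y) mm, its middle at x 10; hinge along x at y 114, deck height; free edge at y -58 when shut. A friction hinge keeps it where left; 2 to 6 N down near the free edge moves it. A flush pull lies in its middle; the bolt's keeper, 27 mm high, stands amid the free edge.
- hatch_edge (a point): Point to push on, on the hatch's upper face, 24 mm from the free edge and 148 mm from the hinge, 55 mm to the -x side of the hatch's middle; moves with the hatch. Clear flat sheet for 28 mm either side along x.
- bolt (a joint): Travel of the bolt, m: 0 = drawn back (start), 0.025 = fully home at its stop, tip 18 mm over the hatch's edge. Steel bar 14 mm square along y on the line x 10, top 20 mm above the deck; its guides reach 26 mm. Friction 2.5 N. The catch's tooth locks it, but for 1.5 mm of play, at both ends and rides on the bar in between. Press the catch before pushing on the bolt.
- bolt_lug (a point): On the -y face of the bolt's upright lug, on its centre line, 50 mm above the deck; moves with the bolt. Starts at x 10, y -140. Push here towards +y. The lug is 24 mm wide (x), 12 mm thick (y), from the bar up to 64 mm above the deck. Behind it (-y) all is free from 26 mm above the deck.
- catch (a joint): Angle of the spring catch, rad: 0 = up (rest), 0.40 = paddle fully down on its stop. Above 0.22 the bolt is free. About 3 N at the paddle's middle starts it, 7 N holds it down. A rocker on a pin along y at x -12, 30 mm above the deck; its tooth arm, 12 mm wide at y -93 (29 mm ahead of the lug's front at the start), reaches over the bolt, up to 45 mm above the deck when pressed.
- catch_paddle (a point): Middle of the upper face of the catch's thumb paddle; turns with the catch; at rest at x -42, y -138, 45 mm above the deck. Paddle 66 mm long along y (-171 to -105), from the pin at x -12 out to x -62; at rest it slopes up away from the bolt at 0.40 rad, fully down it is level, face 32 mm above the deck. A fingertip can slide along it in y while pressing.
- sanding_cone: Loose blue-grey sanding cone, 48 mm across, 64 mm high, on the deck. Origin: centre of its underside.
- sanding_drum: Loose dark green sanding drum, 44 mm across, 68 mm high with its spindle, on the deck. Origin: centre of its underside.
- chuck_key: Loose steel T-shaped chuck key, 92 mm long, 12 mm thick, lying on the deck. Origin: underside, about mid-length.
- talc_tin: Loose plain aluminium tin, 52 mm across, 75 mm high, on the deck. Origin: centre of its underside.
- socket_shell: Loose pale plastic limb-socket shell, 124 mm across at its mouth, 170 mm high, standing on the bench. Origin: centre of its underside.
- screwdriver: Loose screwdriver with a brown handle and steel shank, 260 mm long, lying on the bench. Origin: underside, about mid-length.
- pylon_tube: Loose aluminium tube with dark end clamps, 44 mm across the foot, 160 mm high, standing on the bench. Origin: centre of its underside.

How it is judged:
By the outcome, as a careful person would: the job done as asked, in the order asked, and still so for the second after the job is handed in, with the robot touching nothing.
It also fails if it takes over 45 s, if anything falls off the work surface, if the arm or the gripper's body presses on something with over 40 N, if the wrist force passes 120 N, or if a joint passes its speed limit or range.

## Working session

There is one attempt and no reset: what is moved stays moved. The work goes in short steps, Python scripts to look and compute and a shell command to move; the robot and the scene stay as the last step left them, time stands still between calls to the robot, and variables do not carry over. Pictures are saved under pics/ and viewed, about 8 in all and at most 12, crops included, and the job is handed in when it is done.

```bash
mkdir -p pics; ls; python3 - <<'E'
from bench import ctrl
import cv2,numpy as np
s=ctrl.state();print({k:np.round(v,3).tolist() for k,v in s.items()})
for n in("top","side"):
    d=ctrl.get_image(n);cv2.imwrite(f"pics/{n}0.png",d["color"]);print(n,np.round(d["mtx"],2).tolist(),np.round(d["eye"],1),np.round(d["orientation"],4).tolist())
E
```

```text
pics
{'time_s': 0.0, 'joint_positions': [-1.019, 0.359, 0.011, -0.0, -1.224, -0.288], 'dq': [-0.002, -0.001, -0.002, 0.002, -0.001, -0.0], 'joint_efforts': [-0.0, -58.332, 29.341, 6.937, -0.006, -0.0], 'position': [175.842, -651.147, 200.247], 'tcp_rot': [[-0.001, -0.261, 0.965], [0.002, 0.965, 0.261], [-1.0, 0.002, -0.0]], 'contact_force': [-0.119, -0.213, 0.132], 'moment': [-0.037, -0.036, -0.034], 'grip_width': 1.0}
top [[447.61, 0.0, 319.0], [0.0, 447.61, 195.21], [0.0, 0.0, 1.0]] [ 251.    30.5 1613. ] [[0.0146, -0.9816, 0.1906], [-0.9997, -0.0176, -0.0139], [0.017, -0.1903, -0.9816]]
side [[468.12, 0.0, 321.47], [0.0, 468.12, 200.22], [0.0, 0.0, 1.0]] [  409.  -1330.8  1138.8] [[0.9957, -0.0348, 0.0863], [-0.09, -0.5946, 0.7989], [0.0235, -0.8032, -0.5952]]
```

View pics/top0.png

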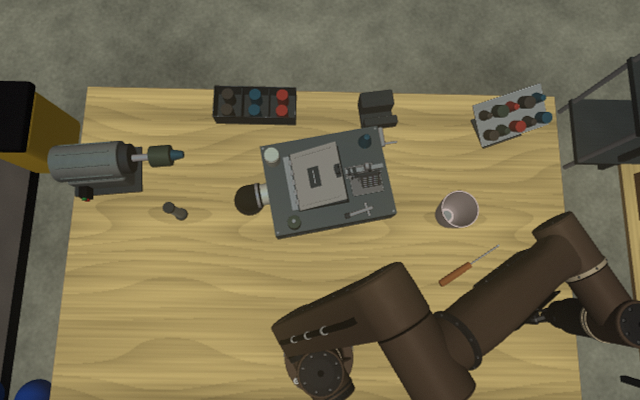

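View pics/side0.png

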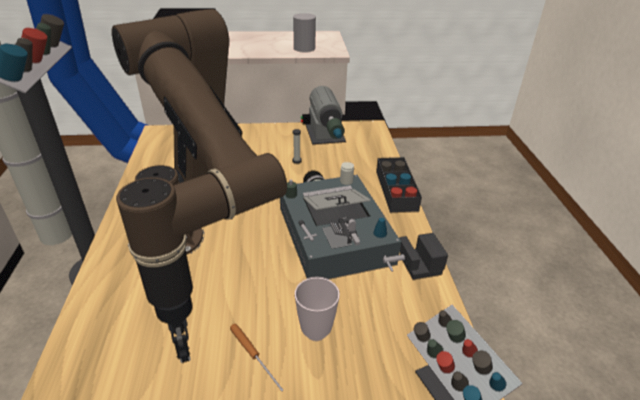

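The top view shows the trap with deck corners near (262,147), (380,128), (396,212) and (276,238). The elbow is at the left (+y), and the hatch is around (317,175). In the side view the trap is at (340,225), the shell at (317,305) and the screwdriver at (255,355). I'll zoom in for corners.

```bash
python3 - <<'E'
import cv2,numpy as np
a=cv2.imread("pics/top0.png")[115:250,240:410];b=cv2.imread("pics/side0.png")[160:285,265:415]
f=lambda i:cv2.resize(i,None,fx=4.5,fy=4.5,interpolation=cv2.INTER_CUBIC)
cv2.imwrite("pics/zt.png",f(a));print(f(a).shape)
E
```

```text
(608, 765, 3)
```

View pics/zt.png

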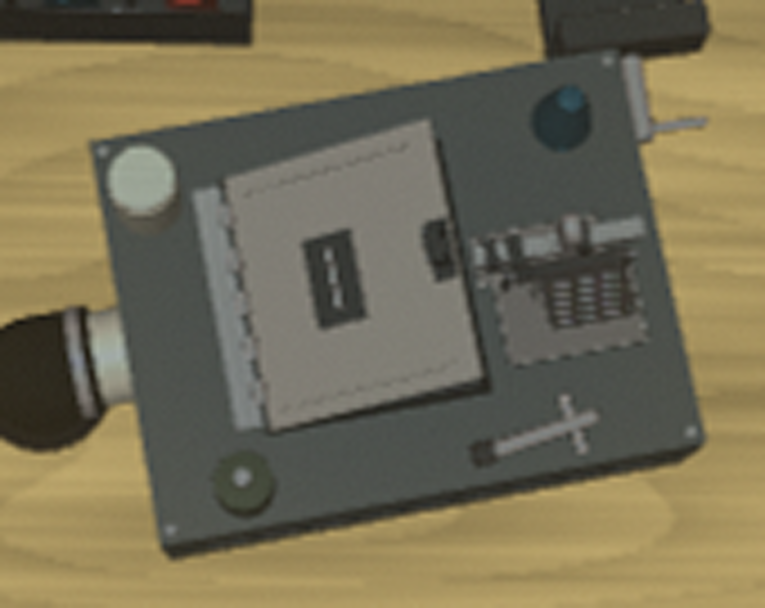

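In the zoom the deck corners are at (92,143), (620,52), (705,440) and (165,548). The hatch's open edge runs (430,120)–(488,388), with the lug near (575,230) and the paddle near (590,290). The chuck key is at (540,435), the cone at (560,120), the tin at (142,180) and the drum at (245,480).

```bash
cat > h.py <<'E'
import numpy as np
from bench import ctrl
from scipy.optimize import least_squares
def proj(d,P):
    c=(np.atleast_2d(P)-d["eye"])@np.array(d["orientation"]);u=c@np.array(d["mtx"]).T;return u[:,:2]/u[:,2:]
def T(p,Q):
    c,s=np.cos(p[2]),np.sin(p[2]);Q=np.atleast_2d(Q).astype(float)
    return Q@np.array([[c,-s,0],[s,c,0],[0,0,1]]).T+[p[0],p[1],0]
def inv(p,W):
    c,s=np.cos(p[2]),np.sin(p[2]);return (np.atleast_2d(W)-[p[0],p[1],0])@np.array([[c,-s,0],[s,c,0],[0,0,1]])
def hp(t,x=-45,r=148): return [x,114-r*np.cos(t)-2*0,112+r*np.sin(t)]
E
python3 - <<'E'
from h import *
d=ctrl.get_image("top")
z=lambda a:(np.array(a)+.5)/4.5-.5+[240,115]
C=[[160,210,110],[160,-210,110],[-160,-210,110],[-160,210,110]]
m=z([[92,143],[620,52],[705,440],[165,548]])
r=least_squares(lambda p:(proj(d,T(p,C))-m).ravel(),[500,0,.17]);p=r.x
print(p,r.fun.round(2))
# hatch free corners
m2=z([[430,120],[488,388]])
for t in(.25,.3,.35,.4,.45,.5):
    print(t,(proj(d,T(p,[[110,114-172*np.cos(t),112+172*np.sin(t)],[-90,114-172*np.cos(t),112+172*np.sin(t)]]))-m2).round(2).tolist())
# lug top projected in zoom
for n,q in dict(lug=[10,-134,174],pad=[-42,-138,155],keep=[10,-34,139]).items(): print(n,((proj(d,T(p,q))-[240,115])*4.5).round())
R=np.array(ctrl.state()["tcp_rot"]);print(np.degrees(np.arctan2(R[1,1],R[0,1])),T(p,[[-45,-26,0],[10,-155,0]]))
E
```

```text
[ 5.98970356e+02 -2.02178703e+01  2.05840751e-01] [-0.24 -0.04 -0.15 -0.92  1.06  0.81 -0.66  0.03]
0.25 [[1.99, 1.34], [1.01, -1.37]]
0.3 [[1.45, 0.71], [0.52, -1.69]]
0.35 [[0.79, 0.11], [-0.09, -1.99]]
0.4 [[-0.0, -0.46], [-0.84, -2.26]]
0.45 [[-0.92, -1.0], [-1.72, -2.5]]
0.5 [[-1.97, -1.51], [-2.73, -2.71]]
lug [[573. 224.]]
pad [[590. 296.]]
keep [[438. 260.]]
105.11038728890553 [[ 560.23447492  -54.86655757    0.        ]
 [ 640.43973708 -169.90183878    0.        ]]
```

```bash
python3 -m inch '[[[1,-0.03,0,0,0],[1,-0.03,0.01,0.015,0],[1,-0.02,0.022,0.03,0],[1,0,0.022,0.03,0],[1,0,0.022,0.03,0],[1,0,0.022,0.03,0],[1,0,0.022,0.03,0],[1,0,0.022,0.03,0],[1,0,0.022,0.03,0],[1,0,0.022,0.03,0],[1,0,0.022,0.03,0],[1,0,0.022,0.03,0],[1,0,0.022,0.03,0],[1,0,0.022,0.03,0],[1,0,0.022,0.03,0],[1,0,0.022,0.03,0],[1,0,0.022,0.03,0],[1,0,0.022,0.03,0],[1,0,0.022,0.03,0],[1,0,0.022,0.03,0]]]' 20
python3 -m inch '[[[1,0,0.01,0.015,-0.14],[1,0,0,0,-0.14],[1,0,0,0,-0.14],[1,0,0,0,-0.14],[1,0,0,0,-0.14],[1,0,0,0,-0.14],[1,0,0,0,-0.14],[1,0,0,0,-0.14],[1,0,0,0,-0.14],[1,0,0,0,-0.14],[1,0,0,0,-0.11],[1,0,0,0,0],[1,0,0,0,0]]]'
python3 - <<'E'
from h import *
import cv2
s=ctrl.state();print(s["time_s"],s["position"],np.round(s["tcp_rot"],3).tolist(),np.round(s["joint_positions"],2),np.round(s["contact_force"],1))
d=ctrl.get_image("wrist");np.savez("w1.npz",mtx=d["mtx"],eye=d["eye"],orientation=d["orientation"])
print(np.round(d["mtx"],1).tolist(),np.round(d["eye"],1),np.round(d["orientation"],3).tolist());cv2.imwrite("pics/w1.png",cv2.resize(d["color"],(800,500),interpolation=cv2.INTER_CUBIC))
E
```

```text
time_s: 2.15
position: [606.6, -113.6, 281.1]
tcp_rot: [[-0.0, -0.261, 0.965], [0.0, 0.965, 0.261], [-1.0, 0.0, -0.0]]
contact_force: [0.1, -1.4, -0.2]
grip_width: -0.002
time_s: 3.45
position: [617.7, -101.4, 281.0]
tcp_rot: [[-0.0, -0.98, -0.198], [-0.0, -0.198, 0.98], [-1.0, 0.0, 0.0]]
contact_force: [-0.8, -0.6, 0.0]
grip_width: -0.004
3.45 [ 617.67413371 -101.39897756  280.98688359] [[-0.0, -0.98, -0.198], [-0.0, -0.198, 0.98], [-1.0, 0.0, 0.0]] [ 0.15  0.24  0.03 -0.   -1.36  0.05] [-0.8 -0.6  0. ]
[[309.7, 0.0, 318.0], [0.0, 309.7, 200.3], [0.0, 0.0, 1.0]] [ 631.6 -171.4  453.3] [[-0.98, -0.19, -0.056], [-0.198, 0.941, 0.275], [0.001, 0.281, -0.96]]
```

View pics/w1.png

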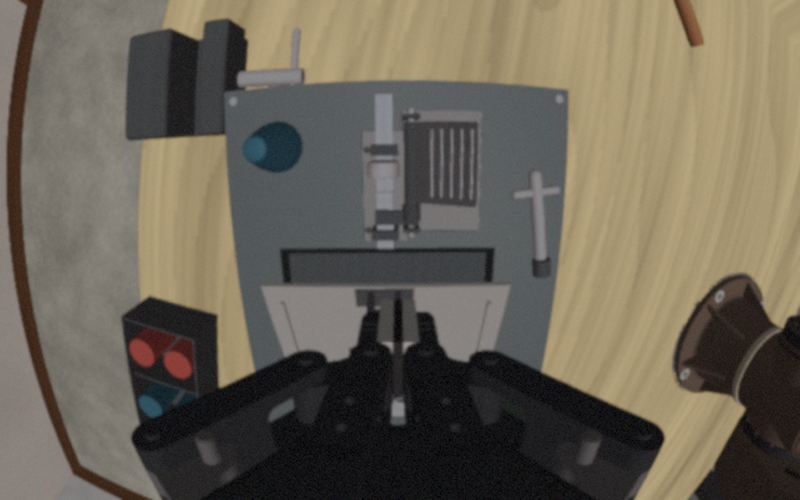

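The wrist view shows the −y deck corners at (225,93) and (568,91), the bar along column ~384 with the lug top near (383,168), the paddle over (425–480, 122–206), and the hatch's free corners at (263,287) and (510,285). The key at (540,225) is clear of the path.

```bash
cat >> h.py <<'E'
def fish(d,P):
    c=(np.atleast_2d(P)-d["eye"])@np.array(d["orientation"]);n=np.hypot(c[:,0],c[:,1]);th=np.arctan2(n,c[:,2])
    return np.array(d["mtx"])[:2,2]+np.array(d["mtx"])[0,0]*(th/n)[:,None]*c[:,:2]
E
python3 - <<'E'
from h import *
d=ctrl.get_image("top");w=dict(np.load("w1.npz"))
z=lambda a:(np.array(a)+.5)/4.5-.5+[240,115]
zw=lambda a:(np.array(a)+.5)/1.25-.5
C=[[160,210,110],[160,-210,110],[-160,-210,110],[-160,210,110]]
m=z([[92,143],[620,52],[705,440],[165,548]])
mw=zw([[225,93],[568,91],[263,287],[510,285],[384,95]])
def res(v):
    p=v[:3];t=v[3];y,h=114-172*np.cos(t),112+172*np.sin(t)
    W=[[160,-210,110],[-160,-210,110],[110,y,h],[-90,y,h]]
    return np.r_[((proj(d,T(p,C))-m)*1.0).ravel(),((fish(w,T(p,W))-mw[:4])*1.5).ravel()]
r=least_squares(res,[600,-20,.2,.35],loss="soft_l1");p=r.x[:3];print(r.x,res(r.x).round(1))
np.save("p.npy",p)
for n,q in dict(lugtop=[10,-134,174],padmid=[-42,-138,155],po1=[-62,-171,163],po2=[-62,-105,163],hole=[10,-58,110]).items(): print(n,(fish(w,T(p,q))*1.25).round())
s=ctrl.state();R=np.array(s["tcp_rot"])
print("tcp in trap",inv(p,s["position"]),"turn needed deg",np.degrees(p[2])-np.degrees(np.arctan2(-R[1,1],-R[0,1])))
E
```

```text
[ 5.99555989e+02 -1.74574183e+01  2.06439894e-01  3.71116006e-01] [-1.1 -0.2 -1.  -1.1  0.3  0.6 -1.4 -0.1 -0.6  0.6  1.2 -0.2 -1.2 -0.7
  1.3  0. ]
lugtop [[383. 172.]]
padmid [[452. 165.]]
po1 [[480. 123.]]
po2 [[478. 209.]]
hole [[387. 249.]]
tcp in trap [[  0.58288726 -85.88869011 281.08869115]] turn needed deg 0.3428249385586959
```

```bash
python3 -m inch '[[[1,0,0.015,0.02,0],[1,0.02,0.015,0.02,0],[1,0.03,0.016,0.02,0],[1,0.03,0,0,0],[1,0.015,0,0,0],[1,0.005,0,0,0],[1,0.008,0,0,0],[1,0.008,0,0,0],[1,0.008,0,0,0],[1,0.008,0,0,0]]]'
```

```text
time_s: 4.55
position: [561.0, -52.0, 148.9]
tcp_rot: [[0.001, -0.98, -0.201], [0.0, -0.201, 0.98], [-1.0, -0.001, 0.0]]
contact_force: [-0.1, -0.0, 0.5]
grip_width: 0.001
```

```bash
python3 -m inch '[[[1,0.006,0,0,0],[1,0.006,0,0,0]]]'; python3 - <<'E'
from h import *
import cv2
p=np.load("p.npy");print(inv(p,ctrl.state()["position"]))
d=ctrl.get_image("side")
cv2.imwrite("pics/s2.png",cv2.resize(d["color"][150:290,240:430],None,fx=4,fy=4,interpolation=cv2.INTER_CUBIC))
E
```

```text
time_s: 4.75
position: [560.9, -52.1, 137.0]
tcp_rot: [[0.0, -0.979, -0.202], [-0.0, -0.202, 0.979], [-1.0, -0.0, -0.0]]
contact_force: [-1.7, 0.3, 3.8]
grip_width: 0.001
[[-44.98303435 -25.9654541  136.96213083]]
```

View pics/s2.png

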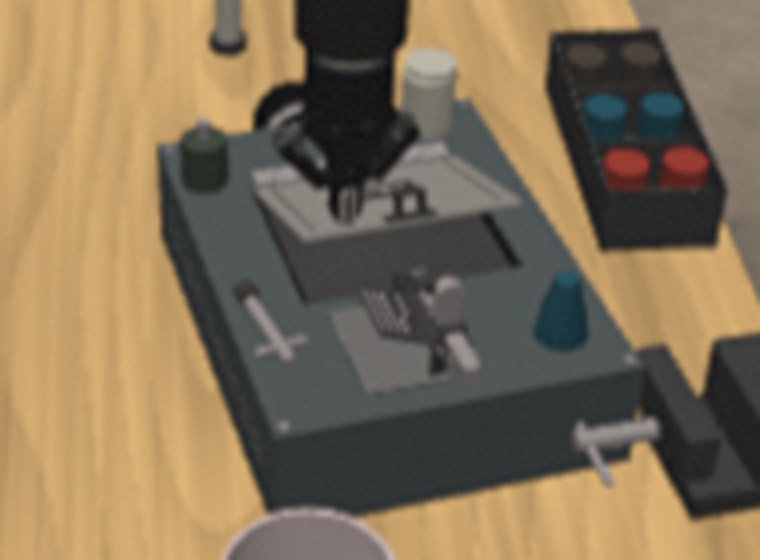

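The fingertip at (345,215) rests on the hatch left of the keeper and the hatch is still ajar, with 3.8 N of contact. Everything else stands where it was. I'll keep pressing.

```bash
python3 -m inch '[[[1,0.006,0,0,0],[1,0.006,0,0,0],[1,0.005,0,0,0],[1,0.003,0,0,0]]]';python3 -m inch '[[[1,0.002,0,0,0],[1,0.002,0,0,0],[1,0.002,0,0,0],[1,0,0,0,0]]]'
```

```text
time_s: 5.2
position: [560.7, -52.0, 116.8]
tcp_rot: [[0.0, -0.979, -0.202], [-0.0, -0.202, 0.979], [-1.0, -0.0, -0.0]]
contact_force: [0.2, -1.2, 2.9]
grip_width: 0.001
time_s: 5.6
position: [560.5, -51.8, 110.9]
tcp_rot: [[-0.0, -0.979, -0.202], [0.0, -0.202, 0.979], [-1.0, 0.0, 0.0]]
contact_force: [0.6, -0.1, 1.0]
grip_width: -0.006
```

```bash
python3 -m inch '[[[1,0.002,0,0,0],[1,0.001,0,0,0]]]';python3 -m inch '[[[1,0.002,0,0,0],[1,0.001,0,0,0]]]'
```

```text
time_s: 5.8
position: [560.6, -51.9, 108.1]
tcp_rot: [[0.0, -0.979, -0.202], [-0.0, -0.202, 0.979], [-1.0, -0.0, -0.0]]
contact_force: [-0.1, -1.3, 1.9]
grip_width: -0.001
time_s: 6.0
position: [560.6, -51.9, 105.0]
tcp_rot: [[-0.0, -0.979, -0.202], [-0.0, -0.202, 0.979], [-1.0, 0.0, -0.0]]
contact_force: [-0.3, -0.9, 1.7]
grip_width: -0.002
```

```bash
python3 - <<'E'
from h import *
import cv2
d=ctrl.get_image("side");e=ctrl.get_image("wrist")
a=cv2.resize(d["color"][170:270,270:400],None,fx=4,fy=4,interpolation=cv2.INTER_CUBIC)
b=cv2.resize(e["color"][50:320,130:500],None,fx=1.5,fy=1.5)[:400]
b=cv2.resize(b,(280,int(b.shape[0]*280/b.shape[1])));o=np.zeros((400,800,3),np.uint8);o[:,:520]=a;o[:b.shape[0],520:]=b
cv2.imwrite("pics/s3.png",o)
p=np.load("p.npy")
for t in(0,.1,.2,.3,.37): print(t,((proj(d,T(p,[[110,114-172*np.cos(t),112+172*np.sin(t)],[-90,114-172*np.cos(t),112+172*np.sin(t)]]))-[270,170])*4).round().tolist())
print(((proj(d,ctrl.state()["position"])-[270,170])*4).round())
E
```

```text
0 [[397.0, 181.0], [181.0, 219.0]]
0.1 [[398.0, 165.0], [181.0, 203.0]]
0.2 [[399.0, 148.0], [180.0, 186.0]]
0.3 [[399.0, 130.0], [179.0, 167.0]]
0.37 [[398.0, 117.0], [178.0, 154.0]]
[[219. 194.]]
```

View pics/s3.png

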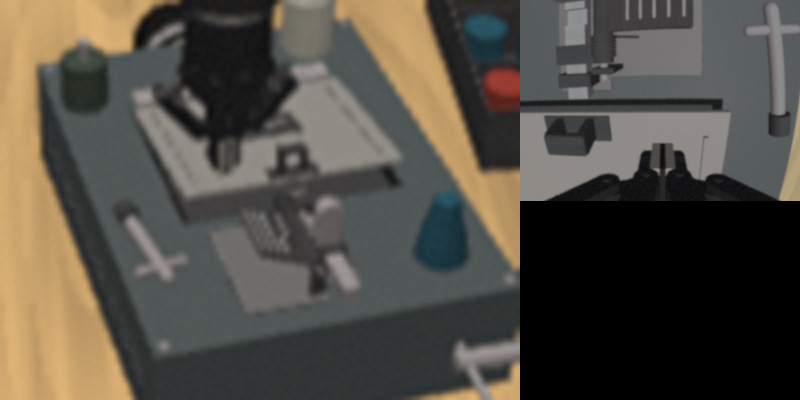

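The side view shows the hatch still about 0.15 rad open, with free corners at (402,157) and (185,193). The real fingertip at (225,168) sits about 25 mm above the reported TCP, so I'll go by force and vision. I'll keep lowering.

```bash
python3 -m inch '[[[1,0.004,0,0,0],[1,0.004,0,0,0],[1,0.004,0,0,0],[1,0,0,0,0]]]';python3 -m inch '[[[1,0.002,0,0,0],[1,0.002,0,0,0],[1,0,0,0,0]]]'
```

```text
time_s: 6.5
position: [560.2, -51.8, 92.3]
tcp_rot: [[-0.001, -0.98, -0.201], [0.0, -0.201, 0.98], [-1.0, 0.001, 0.0]]
contact_force: [-0.7, -0.3, -0.7]
grip_width: 0.002
time_s: 6.8
position: [560.4, -51.9, 88.8]
tcp_rot: [[-0.001, -0.979, -0.202], [0.0, -0.202, 0.979], [-1.0, 0.0, 0.0]]
contact_force: [0.1, 0.3, 0.2]
grip_width: 0.002
```

```bash
python3 -m inch '[[[1,0.002,0,0,0],[1,0.002,0,0,0]]]';python3 -m inch '[[[1,0.002,0,0,0],[1,0.001,0,0,0]]]';python3 - <<'E'
from h import *
import cv2
d=ctrl.get_image("side");e=ctrl.get_image("wrist")
a=cv2.resize(d["color"][170:270,270:400],None,fx=4,fy=4,interpolation=cv2.INTER_CUBIC)
b=e["color"][40:290,180:460]
o=np.zeros((400,800,3),np.uint8);o[:,:520]=a;o[:250,520:]=b
cv2.imwrite("pics/s4.png",o)
E
```

```text
time_s: 7.0
position: [560.5, -52.0, 85.1]
tcp_rot: [[-0.0, -0.979, -0.202], [-0.0, -0.202, 0.979], [-1.0, 0.0, -0.0]]
contact_force: [-0.7, -1.3, 3.2]
grip_width: -0.002
time_s: 7.2
position: [560.5, -52.0, 82.0]
tcp_rot: [[-0.0, -0.979, -0.202], [-0.0, -0.202, 0.979], [-1.0, 0.0, -0.0]]
contact_force: [-1.3, -1.8, 1.5]
grip_width: -0.0
```

View pics/s4.png

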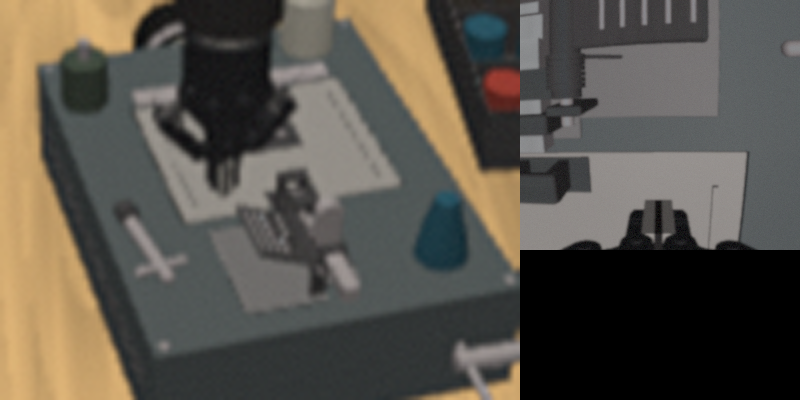

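Free corners are at (398,183) and (185,220), against a predicted (397,181) and (181,219) for shut. It is practically shut, so I'll press until the force rises.

```bash
python3 -m inch '[[[1,0.001,0,0,0],[1,0.001,0,0,0]]]';python3 -m inch '[[[1,0.001,0,0,0],[1,0.001,0,0,0]]]';python3 -m inch '[[[1,0.001,0,0,0],[1,0.001,0,0,0]]]'
```

```text
time_s: 7.5
position: [560.8, -51.9, 81.7]
tcp_rot: [[0.001, -0.979, -0.202], [-0.0, -0.202, 0.979], [-1.0, -0.0, -0.0]]
contact_force: [-9.4, 2.0, 22.9]
grip_width: -0.001
time_s: 7.7
position: [561.0, -51.9, 81.6]
tcp_rot: [[0.002, -0.979, -0.203], [-0.001, -0.203, 0.979], [-1.0, -0.001, -0.001]]
contact_force: [-15.3, 4.2, 38.6]
grip_width: -0.001
time_s: 7.9
position: [561.1, -51.9, 81.4]
tcp_rot: [[0.003, -0.979, -0.203], [-0.001, -0.203, 0.979], [-1.0, -0.002, -0.001]]
contact_force: [-22.0, 5.4, 54.0]
grip_width: 0.002
```

```bash
python3 -m inch '[[[1,-0.01,0,0,0],[1,-0.03,0,0,0],[1,-0.03,0,0,0],[0.5,-0.03,0,0,0],[0.5,-0.01,0,0,0],[0.5,0,0,0,0],[0.5,0,0,0,0]]]'; python3 - <<'E'
from h import *
p=np.load("p.npy");s=ctrl.state();print(inv(p,s["position"]))
d=ctrl.get_image("side");print("predicted tip px at press, s4 zoom",((proj(d,T(p,[-45,-26,112]))-[270,170])*4))
w=ctrl.get_image("wrist");print(w["eye"]-np.array(s["position"]))
print("shut angle check hatch corners")
import cv2
cv2.imwrite("pics/w5.png",cv2.resize(w["color"],(800,500),interpolation=cv2.INTER_CUBIC));np.savez("w5.npz",mtx=w["mtx"],eye=w["eye"],orientation=w["orientation"])
zf=lambda q:(fish(w,T(p,q))*1.25).round()
for n,q in dict(c1=[160,-210,110],c2=[-160,-210,110],h1=[110,-58,112],h2=[-90,-58,112],lug=[10,-134,174],po1=[-62,-171,163],po2=[-62,-105,163]).items(): print(n,zf(q))
E
```

```text
time_s: 8.6
position: [560.1, -51.7, 185.1]
tcp_rot: [[-0.001, -0.98, -0.201], [0.0, -0.201, 0.98], [-1.0, 0.001, 0.001]]
contact_force: [-0.3, 0.2, -0.2]
grip_width: 0.499
[[-45.66199702 -25.41542436 185.1152076 ]]
predicted tip px at press, s4 zoom [[219.41794811 188.13581973]]
[ 14.1507665  -70.08234836 171.81015779]
shut angle check hatch corners
c1 [[125.  18.]]
c2 [[563. -11.]]
h1 [[179. 207.]]
h2 [[465. 201.]]
lug [[279.  69.]]
po1 [[428.  -1.]]
po2 [[429. 124.]]
```

View pics/w5.png

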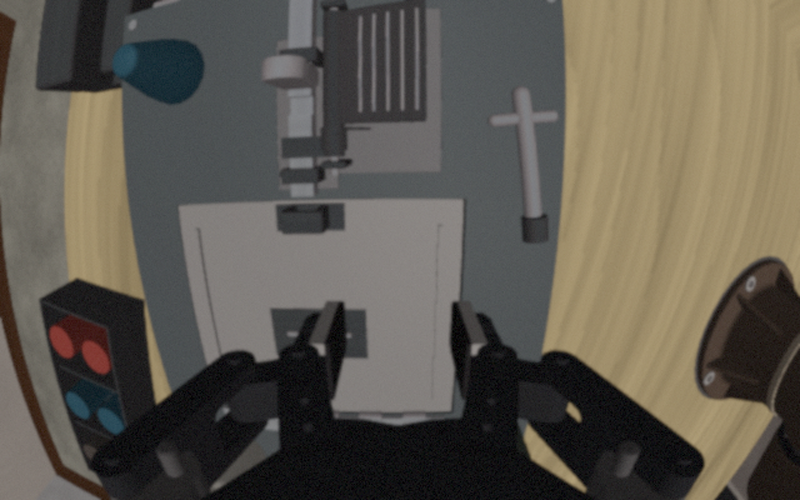

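The hatch corners at (180,207) and (464,200) match the shut prediction within about 1 px, so it is shut. The lug top is at (287,68), the paddle spans (355–425, 5–122), and the fingertip inner-front corners are at (344,303) and (453,303). I'll check the tip offset from this view.

```bash
python3 - <<'E'
from h import *
s=ctrl.state();R=np.array(s["tcp_rot"]);w=dict(np.load("w5.npz"));p=np.load("p.npy")
P=np.array(s["position"])
m=(np.array([[344,303],[453,303]])+.5)/1.25-.5
f=lambda v:(fish(w,P+np.array([[v[0],v[1]+v[2],-11],[v[0],v[1]-v[2],-11]])@R.T))
for sgn in(1,):
  r=least_squares(lambda v:(f(v)-m).ravel(),[-30,0,-21]);print(r.x,r.fun)
for xo in(0,-10,-20,-30,-40):print(xo,(f([xo,0,-21])*1.25).round().tolist())
E
```

```text
[-37.78602484   0.63322933 -20.83474457] [-0.00043205  0.03608573 -0.00049204 -0.03609738]
0 [[353.0, 270.0], [441.0, 270.0]]
-10 [[350.0, 278.0], [444.0, 278.0]]
-20 [[347.0, 286.0], [446.0, 286.0]]
-30 [[344.0, 295.0], [449.0, 295.0]]
-40 [[341.0, 305.0], [452.0, 305.0]]
```

```bash
python3 -m inch '[[[0.5,0,-0.01,-0.03,0],[0.5,0,-0.01,-0.04,0],[0.5,0,-0.01,-0.04,0],[0.5,0,0,-0.021,0],[0.5,0.02,0,0,0],[0.5,0,0,0,0]]]'; python3 - <<'E'
from h import *
import cv2
s=ctrl.state();R=np.array(s["tcp_rot"]);P=np.array(s["position"]);p=np.load("p.npy");print(inv(p,P))
for y in(-28,28):print(inv(p,P+R@[-37,y,0]))
d=ctrl.get_image("wrist");im=cv2.resize(d["color"],(800,500),interpolation=cv2.INTER_CUBIC);cv2.imwrite("pics/w6.png",im)
print((fish(d,T(p,[[10,-140,174],[10,-140,160],[-42,-138,155]]))*1.25).round())
E
```

```text
time_s: 9.3
position: [614.1, -174.6, 161.8]
tcp_rot: [[-0.007, -0.98, -0.2], [0.001, -0.2, 0.98], [-1.0, 0.007, 0.002]]
contact_force: [-0.1, 0.3, -1.0]
grip_width: 0.503
[[ -17.96089907 -156.79011238  161.79748435]]
[[  10.2811808  -157.0327172   198.61223775]]
[[ -45.71677503 -156.72772463  198.98091423]]
[[338. 335.]
 [342. 322.]
 [443. 320.]]
```

View pics/w6.png

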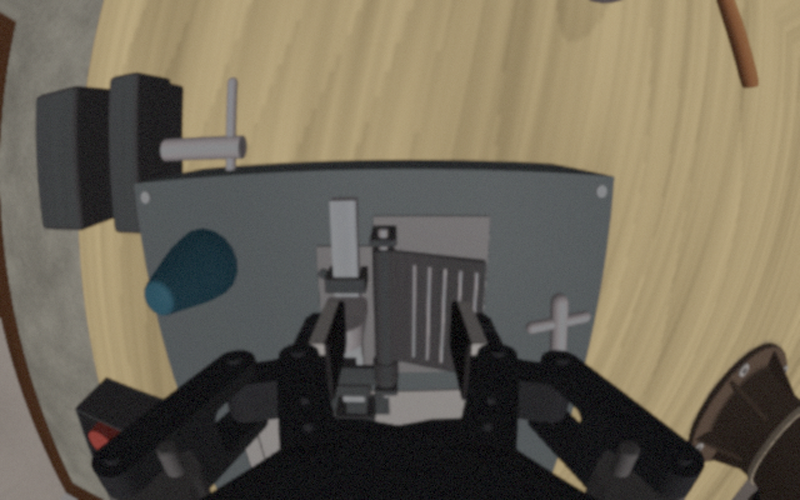

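The lug's face at about (350,310) lies behind/below the left finger. The right finger at (470,330) is over the paddle (390–485, 250–370). Cone and key are clear of the fingers. Next I'll go down.

```bash
python3 -m inch '[[[0.5,0.02,0,0,0],[0.5,0.01,0,0,0],[0.5,0,0,0,0]]]';python3 -m inch '[[[0.5,0.005,0,0,0],[0.5,0.005,0,0,0],[0.5,0,0,0,0]]]';python3 -m inch '[[[0.5,0.004,0,0,0],[0.5,0.003,0,0,0],[0.5,0,0,0,0]]]'
```

```text
time_s: 9.65
position: [615.4, -173.5, 134.8]
tcp_rot: [[-0.003, -0.979, -0.202], [0.0, -0.202, 0.979], [-1.0, 0.003, 0.001]]
contact_force: [-0.2, 0.4, 0.7]
grip_width: 0.5
time_s: 9.95
position: [616.2, -174.0, 125.9]
tcp_rot: [[-0.001, -0.979, -0.202], [0.0, -0.202, 0.979], [-1.0, 0.0, 0.0]]
contact_force: [-0.2, 0.1, -0.1]
grip_width: 0.501
time_s: 10.25
position: [616.4, -174.4, 119.3]
tcp_rot: [[0.0, -0.979, -0.202], [-0.0, -0.202, 0.979], [-1.0, 0.0, -0.0]]
contact_force: [-0.5, -0.6, 3.7]
grip_width: 0.497
```

```bash
python3 -m inch '[[[0.5,0.005,0,0,0],[0.5,0.004,0,0,0],[0.5,0,0,0,0]]]';python3 -m inch '[[[0.5,0.002,0,0,0],[0.5,0.002,0,0,0],[0.5,0,0,0,0]]]';python3 -m inch '[[[0.5,0.001,0,0,0],[0.5,0,0,0,0]]]'
```

```text
time_s: 10.55
position: [615.9, -174.7, 110.5]
tcp_rot: [[-0.001, -0.979, -0.202], [-0.001, -0.202, 0.979], [-1.0, 0.001, -0.001]]
contact_force: [-3.9, -1.9, 7.0]
grip_width: 0.5
time_s: 10.85
position: [616.1, -174.8, 109.6]
tcp_rot: [[0.001, -0.979, -0.202], [-0.001, -0.202, 0.979], [-1.0, -0.0, -0.002]]
contact_force: [-9.5, 2.3, 23.7]
grip_width: 0.5
time_s: 11.05
position: [616.1, -174.8, 109.5]
tcp_rot: [[0.001, -0.979, -0.203], [-0.002, -0.203, 0.979], [-1.0, -0.001, -0.002]]
contact_force: [-11.0, 3.7, 29.0]
grip_width: 0.498
```

```bash
python3 -m inch '[[[0.5,-0.001,0,0,0],[0.5,0,0,0.004,0],[0.5,0,0,0.004,0],[0.5,0,0,0,0]]]';python3 -m inch '[[[0.5,0,0,0.004,0],[0.5,0,0,0.004,0],[0.5,0,0,0,0]]]';python3 -m inch '[[[0.5,0,0,0.004,0],[0.5,0,0,0.004,0],[0.5,0,0,0,0]]]'
```

```text
time_s: 11.45
position: [616.6, -168.8, 109.8]
tcp_rot: [[0.004, -0.979, -0.203], [-0.004, -0.203, 0.979], [-1.0, -0.004, -0.005]]
contact_force: [-2.3, -8.5, 16.6]
grip_width: 0.497
time_s: 11.75
position: [615.5, -161.3, 109.9]
tcp_rot: [[0.005, -0.979, -0.203], [-0.004, -0.203, 0.979], [-1.0, -0.004, -0.005]]
contact_force: [-1.1, -9.5, 15.3]
grip_width: 0.5
time_s: 12.05
position: [614.0, -153.3, 109.8]
tcp_rot: [[0.005, -0.979, -0.203], [-0.004, -0.203, 0.979], [-1.0, -0.004, -0.005]]
contact_force: [-0.1, -9.8, 14.1]
grip_width: 0.502
```

```bash
python3 -m inch '[[[0.5,0,0,0.004,0],[0.5,0,0,0.003,0],[0.5,0,0,0,0]]]';python3 -m inch '[[[0.5,0,0,0.002,0],[0.5,0,0,0.002,0],[0.5,0,0,0,0]]]';python3 -m inch '[[[0.5,0,0,0.001,0],[0.5,0,0,0.001,0],[0.5,0,0,0,0]]]'; python3 - <<'E'
from h import *
print(inv(np.load("p.npy"),ctrl.state()["position"]))
E
```

```text
time_s: 12.35
position: [612.7, -146.5, 109.8]
tcp_rot: [[0.006, -0.979, -0.203], [-0.004, -0.203, 0.979], [-1.0, -0.005, -0.005]]
contact_force: [0.5, -10.5, 14.8]
grip_width: 0.499
time_s: 12.65
position: [612.4, -145.0, 109.8]
tcp_rot: [[0.006, -0.979, -0.202], [-0.007, -0.202, 0.979], [-1.0, -0.005, -0.008]]
contact_force: [3.9, -22.3, 9.6]
grip_width: 0.503
time_s: 12.95
position: [612.4, -145.0, 109.9]
tcp_rot: [[0.007, -0.98, -0.201], [-0.009, -0.201, 0.98], [-1.0, -0.005, -0.01]]
contact_force: [7.0, -30.7, 6.7]
grip_width: 0.499
[[ -13.59306182 -127.42555119  109.86093936]]
```

```bash
python3 -m inch '[[[0.5,0,0,-0.004,0],[0.5,0,0,-0.004,0],[0.5,0,0,-0.002,0],[0.5,-0.005,0,0,0],[0.5,-0.01,0,0,0],[0.5,-0.02,0,0,0],[0.5,-0.03,0,0,0],[0.5,-0.04,0,-0.02,0],[0.5,-0.04,0,-0.03,0],[0.5,-0.02,0,-0.03,0],[0.5,0,0,0,0],[0.5,0,0,0,0]]]'; python3 - <<'E'
from h import *
import cv2
p=np.load("p.npy");d=ctrl.get_image("wrist");im=cv2.resize(d["color"],(1280,800),interpolation=cv2.INTER_CUBIC)
f=lambda q:(fish(d,T(p,q))*2)
lt=f([10,-121,174]);c=lt.mean(0).astype(int);x0=max(c[0]-400,0);y0=max(min(c[1]-250,300),0)
cv2.imwrite("pics/w7.png",im[y0:y0+500,x0:x0+800]);o=np.array([x0,y0])
for n,q in dict(lughome=[10,-109,174],lugstart=[10,-134,174],tiphome=[10,-40,130],tipstart=[10,-65,130],po2rest=[-62,-105,163],po2down=[-62,-105,142],po1rest=[-62,-171,163],po1down=[-62,-171,142],h1=[110,-58,112],h2=[-90,-58,112]).items():print(n,(f(q)-o).round())
E
```

```text
time_s: 14.15
position: [626.6, -226.6, 270.7]
tcp_rot: [[-0.001, -0.98, -0.2], [0.001, -0.2, 0.98], [-1.0, 0.0, 0.001]]
contact_force: [-1.0, 0.8, -0.6]
grip_width: 0.499
lughome [[402. 277.]]
lugstart [[400. 235.]]
tiphome [[412. 331.]]
tipstart [[410. 299.]]
po2rest [[539. 271.]]
po2down [[535. 252.]]
po1rest [[546. 156.]]
po1down [[540. 142.]]
h1 [[261. 287.]]
h2 [[568. 289.]]
```

View pics/w7.png

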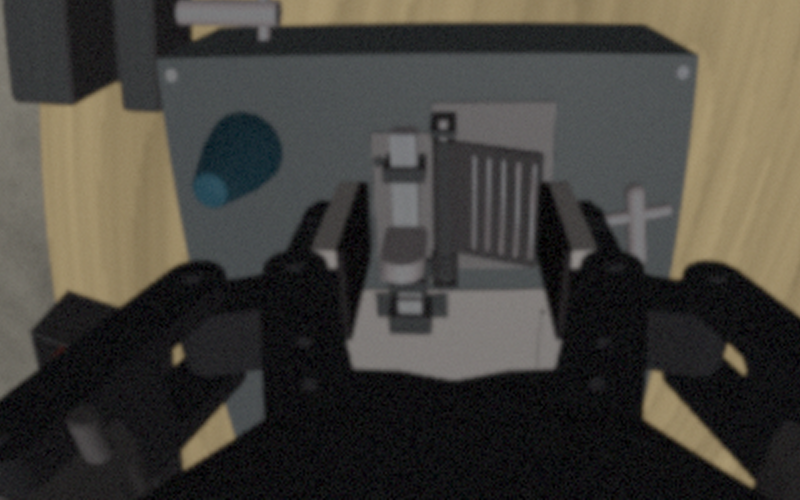

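The bolt tip sits in the keeper at (410,305). The lug top is at about (404,270); home is predicted at 277 and start at 235, and the start view had a similar small bias. The paddle's outer corners at (543,153) and (539,265) match the rest prediction, and the hatch edge on row 289 matches shut. One last top view to check the loose things.

```bash
python3 -m inch '[[[0.5,-0.02,0,-0.04,0],[0.5,0,0,-0.04,0],[0.5,0,0,-0.04,0],[0.5,0,0,-0.04,0],[0.5,0,0,0,0],[0.5,0,0,0,0]]]'; python3 - <<'E'
from h import *
import cv2
d=ctrl.get_image("top")["color"][115:280,240:480];o=cv2.imread("pics/top0.png")[115:280,240:480]
cv2.imwrite("pics/t8.png",cv2.resize(np.vstack([o[:95],d[:]])[:260],None,fx=2.3,fy=2.3,interpolation=cv2.INTER_CUBIC) if 0 else cv2.resize(np.hstack([o,d]),(800,275),interpolation=cv2.INTER_CUBIC))
E
```

```text
time_s: 14.8
position: [658.9, -382.6, 288.6]
tcp_rot: [[-0.003, -0.98, -0.201], [0.002, -0.201, 0.98], [-1.0, 0.003, 0.002]]
contact_force: [-0.5, 0.5, 0.3]
grip_width: 0.5
```

View pics/t8.png

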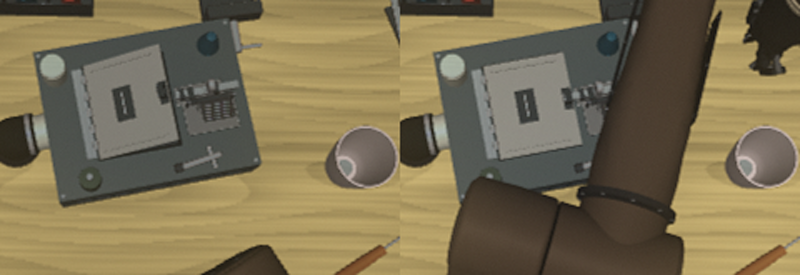

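The hatch is flat in its frame, with the bolt over it into the keeper at (570,97). Tin, cone, drum, shell and screwdriver are unmoved. The arm hides the chuck key here, but the last wrist view showed it in place.

```bash
python3 -c "
from bench import ctrl
print(ctrl.job_done())"
```

```text
the job is handed in; nothing more can be done
None
```

The hatch is shut, the bolt is home over it, and the catch has sprung back up. The job was handed in at about 15 s with the arm clear and about 0 N on the wrist.

- **Hatch:** I pushed it down with the closed fingertips until it hit a firm stop. The peak was about 58 N at the fingertips. Its corners then matched the shut prediction to about 1 px.
- **Catch:** I pressed the paddle down to its stop with one finger and kept it held down.
- **Bolt:** The other finger pushed the lug until it stopped hard, within about 1.5 mm of the expected home position. I then backed off and let the catch up.

**Last checks:** In the wrist view the bolt tip sat in the keeper, the paddle was at its rest angle and the hatch was still shut. The lug top read about 7 px short of its predicted home position, a bias like the one it showed at the start. The tin, cone, shell and screwdriver stood where they were, as did what could be seen of the drum.

**What disagreed or went unchecked:**
- **Reported TCP:** It lay about 30 mm beyond the real fingertips, so I set heights by contact force and the camera.
- **Paddle force:** The downward force fell to about 7 N at the end of the bolt push, but the measured height held, so the catch stayed down.
- **Chuck key:** The arm hid it in the final top view. The wrist view just before showed it in about the same place.
- **Pylon tube:** I didn't check it at the end; the arm never worked near it.

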